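# Tip the covered charcoal scoop into the basket

## Task

Take the covered charcoal scoop off its sloping stand by its handle, pinching the lid's upright blade against the handle so that the loose lid stays shut, and stand it level on the log slice and let go. Slide the lid right back, then grip the handle and blade together again so that the lid cannot fall shut, and tip all three briquettes over the nose into the large woven basket. Stand the empty scoop level on the log slice again and let go, leaving everything else where it is.

Things in the scene. Friction and masses are not known exactly. Their poses are not given: they have to be found in the camera images.
- scoop_grip (a point): Steel covered scoop: grip point, midway through bar handle and lid blade, together 25 mm wide across y. Scoop axes: x to the nose (pouring end), y across, z up. The wooden bar (70 long, 20 wide, 22 mm tall) runs along x, from 40 mm behind to 30 mm ahead of this point, on posts 29 mm tall at its ends; this point is 11 mm below its top. The fixed hood under it is 38 mm below this point.
- lid_blade (a point): centre of the lid's blade, an upright aluminium plate (130 long, 4 thick, 46 mm tall), along the bar's +y side, 1 mm from it, top 1 mm above the bar's; scoop axes. It is part of the lid and moves with it: lid shut, it spans from 27 mm behind to 103 mm ahead of the grip point; lid fully back, from 93 mm behind to 37 mm ahead.
- scoop_base (a point): centre of the underside of the scoop's pan, 48 mm ahead of the grip point and 113 mm below it; scoop axes. The pan is 160 long (x), 104 mm wide. Total about 0.55 kg; centre of mass about 35 mm ahead of the grip point and 60 mm below. Steel and briquettes rub at about 0.6, so they slide out only when it is tipped nose-down by 65 to 80 degrees.
- scoop_nose (a point): middle of the scoop's pouring lip at the nose: 128 mm ahead of the grip point and 68 mm below it; scoop axes. The bottom of the pan rises at 28 degrees to this lip over its front 80 mm.
- thumb_plate (a point): centre of the lid's upright thumb plate (4 mm thick along x, 44 mm wide across y, 36 mm tall) across the front end of the blade; scoop axes. It moves with the lid: 103 mm ahead of the grip point when shut, 37 mm ahead when fully back; 16 mm below the grip point. Pushed towards the handle (scoop -x) it opens the lid.
- lid (a joint): travel of the loose sliding lid in m: 0 shut, 0.066 fully back at its stop, the front 66 mm of the pan then open. It slides at about 0.2 N, so it runs by itself down slopes over about 10 degrees (it falls shut as the scoop is tipped nose-down) unless pinched together with the bar; on a level scoop it stays where it is left.
- briquette1: six-sided charcoal briquette, 32 mm long, 28 mm across its corners, 18 g, lying loose inside the shut scoop at the start; origin at its centre. Three alike.
- briquette2: the second briquette, likewise
- briquette3: the third briquette, likewise
- stand: wooden stand, 240 mm along y, 150 mm along its slope; its top slopes at 30 degrees, rising along its x, with a 30 mm tall ledge along the low edge. The scoop lies across it, its nose along the stand's y, its side against the ledge, so the scoop's z leans 30 degrees towards the stand's -x. Origin on the table under its middle; fixed.
- log_slice: round slice of log, 200 mm across, 36 mm thick, flat top; origin at the centre of its underside; fixed.
- basket: large woven bamboo basket, open, 200 mm across the rim, 78 mm tall, inner floor 6 mm up, 0.35 kg, loose; origin at the centre of its underside.
- teacup: blue ceramic teacup, 72 mm wide, 75 mm tall; stands by, leave alone; origin on its underside
- mallet: wooden mallet, 240 mm long, lying; stands by, leave alone; origin on its underside
- knife: splitting knife, 215 mm long, lying; stands by, leave alone; origin on its underside
- splints: flat bundle of bamboo splints, 210 mm long, 18 mm tall; stands by, leave alone; origin on its underside
- small_basket: small empty woven bowl, 120 mm wide, 55 mm tall; stands by, leave alone; origin on its underside
- bench_brush: small wooden brush, 200 mm long, lying; stands by, leave alone; origin on its underside

How it is judged:
By the outcome, as a careful person would: the job done as asked, in the order asked, and still so for the second after the job is handed in, with the robot touching nothing.
It also fails if it takes over 72 s, if anything falls off the work surface, if the arm or the gripper's body presses on something with over 40 N, if the wrist force passes 120 N, or if a joint passes its speed limit or range.

## Robot

A 6-joint arm with a two-finger parallel gripper is mounted at the origin on the work surface. World frame = base frame: x ahead of the robot, y to its left, z up, the work surface at z = 0. Lengths are in mm, angles in rad, forces in N, time in s.
With the tool pointing down it reaches from about 225 to 725 mm from the base axis. Payload 3.1 kg.
Tool frame: the origin (TCP) lies on the mounting face of the last link; the fingertips stand 173 mm ahead of it and the grasp point (between the pads) lies ahead of it (bot.pinch_z is the z of the grasp point in the tool frame, in mm); z points along the fingers, y is the line along which they close (so a half turn about z gives the same grasp; the last joint's range is limited). The gripper opens to 85 mm and grips with 20 to 120 N. Pads are 22 mm wide; open, the fingers measure 114 mm over their backs; the gripper's body (76 mm by 85 mm) begins 54 mm behind the grasp point. The pads swing forward as they close: fully open they stand 13 mm farther back than shut.
Start: joints at [1.1, 0.048, 0.099, 1.622, 0, 1.443], TCP at [176.473, 494.444, 404.712] pointing down, gripper open.
Joint ranges: [-2.91, 2.91], [-0.99, 1.94], [-1.21, 1.42], [-2.12, 2.29], [-1.49, 1.47], [-3.14, 3.14]. Speed limits (rad/s): [2.79, 2.79, 3.14, 3.14, 3.14, 3.14].

## Interface

Orientations are given as [roll, pitch, yaw] about the fixed x, y, z axes, in that order (R = Rz(yaw) Ry(pitch) Rx(roll)).
In Python, from station import bot gives the robot as it stands. The module is installed in compiled form; this text tells all that it offers.
- The arm moves only by the shell command python3 -m pendant 'ROWS' [FORCE]. ROWS is a JSON object of lists of equal length, an entry for each row: "offset": the shift along the tool's x, y, z normalised to -1 to 1, where 1 is 0.25 m, a list of three; "dr": the turn, a rotation vector about the tool's x, y, z normalised to -1 to 1, where 1 is 90 degrees, a list of three; "fingers": the opening, from 0 (shut) to 1 (fully open). A call has 1 to 8 rows; each row is the pose to reach, as a shift and turn from the pose commanded when the call began, along the tool's axes at that moment; what a row does not reach only later rows make up. A row lasts 1/12 s, in which the tool goes at most 41.7 mm and 7.16 degrees, less where a joint would pass 70% of its speed; a pose out of reach is approached as far as the arm can. A call with a number of a shift or a turn outside -1 to 1 is refused whole. A call with a gripper value outside its range is refused whole. The fingers move at their own pace and stop on an object; FORCE is the grip in N (left out, the last holds). Time passes only in rows, so rows that repeat a pose let the fingers close. It gives the time, the measured TCP pose, the force, the opening and the grip force at its end, in the units of the state.
- bot.observe(): the state, without advancing time (a new reading comes with each control period).
- bot.capture(name): name is "side" or "top" or "wrist"; returns a dict with "image" (384x512x3 uint8, red, green, blue), "range_z" (384x512 float32, mm along the optical axis (not along the pixel's ray), 0 where there is no reading), "K" (3x3 intrinsics, pixels), "T" (4x4, takes a point from camera to world coordinates); the wrist camera has in their place "tool_from_camera" (4x4, takes a point from camera to tool coordinates, whose origin is the TCP and whose axes are the flange's). Camera axes: x right, y down, z forward; pixel columns grow to the right and rows downward; lengths in mm; the calibration is good to about 2 mm. A picture is of the moment at which its call begins: read the wrist's pose just before it.
- bot.hand_in(): hands the job in; it is judged then, once.
The state is a dict: "clock": time; "qpos": joint angles; "joint_vel": joint speeds; "joint_efforts": joint torques, N m; "tcp_pos": TCP position; "orientation": TCP orientation; "force": force on the tool from outside, world axes, zero at the start; "torque": the same for the moment, N m; "finger_gap": finger opening in mm; "gripper_force": force on a finger pad.
Only numpy, scipy, OpenCV 4.12 (cv2) and the standard library are available. Lean on these libraries where they do the work, as an engineer would, in place of code of your own. Each camera call takes 0.05 s, during which the arm holds its last target. There are 200 camera calls.

## Working session

There is one attempt and no reset: what is moved stays moved. The work goes in short steps, Python scripts to look and compute and a shell command to move; the robot and the scene stay as the last step left them, time stands still between calls to the robot, and variables do not carry over. Pictures are saved under pics/ and viewed, at most 10 in all, crops included, and the job is handed in when it is done.

```bash
mkdir -p pics; ls; python3 - <<'E'
from station import bot
import cv2,numpy as np
s=bot.observe();print({k:np.round(v,3).tolist() for k,v in s.items()},bot.pinch_z)
ims=[]
for n in ("side","top"):
    c=bot.capture(n);np.savez(f"{n}0.npz",**c);cv2.imwrite(f"pics/{n}0.png",c["image"][...,::-1])
    print(n,c["K"].round(1).tolist(),c["T"].round(3).tolist(),(c["range_z"]>0).mean())
E
```

```text
pics
{'clock': 0.0, 'qpos': [1.1, 0.049, 0.098, 1.622, -0.0, 1.443], 'joint_vel': [0.001, 0.001, -0.0, -0.001, -0.0, 0.0], 'joint_efforts': [0.0, -33.878, 32.002, 0.02, -0.0, -0.0], 'tcp_pos': [176.411, 494.258, 403.512], 'orientation': [-3.139, -0.0, 2.799], 'force': [-0.721, -0.18, -0.036], 'torque': [-0.019, 0.003, 0.02], 'gripper_force': 0.0, 'finger_gap': 85.181} 154.70000000000002
side [[378.7, 0.0, 253.8], [0.0, 378.7, 193.6], [0.0, 0.0, 1.0]] [[-0.954, -0.236, 0.187, 344.662], [-0.301, 0.747, -0.592, 516.145], [-0.0, -0.621, -0.784, 863.724], [0.0, 0.0, 0.0, 1.0]] 0.9961344401041666
top [[390.3, 0.0, 254.0], [0.0, 390.3, 191.6], [0.0, 0.0, 1.0]] [[0.003, -0.987, 0.163, 345.312], [-1.0, 0.001, 0.024, -70.838], [-0.024, -0.163, -0.986, 1254.428], [0.0, 0.0, 0.0, 1.0]] 0.9959004720052084
```

View pics/top0.png

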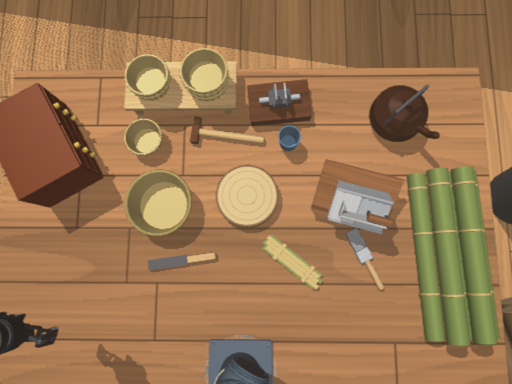

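View pics/side0.png

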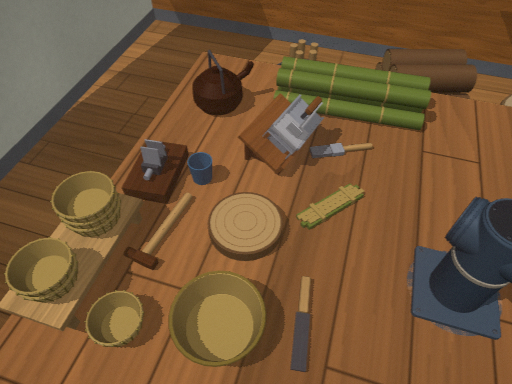

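The top view shows the scoop on its stand (about 360,205), the log slice (247,195), the large basket (158,203), the brush (365,260), the cup (289,138) and the splints (292,262). The side view shows the scoop at (297,125), the log at (246,224) and the basket at (217,318).

```bash
cat > h.py <<'E'
import numpy as np,cv2
from station import bot
def cloud(c,T=None):
    T=c["T"] if T is None else T
    z=c["range_z"];v,u=np.mgrid[:384,:512];K=c["K"]
    p=np.stack([(u-K[0,2])/K[0,0]*z,(v-K[1,2])/K[1,1]*z,z],-1)
    return p@T[:3,:3].T+T[:3,3]
E
python3 - <<'E'
from h import *
a=np.load("top0.npz");b=np.load("side0.npz")
A=a["image"][150:246,305:417,::-1];B=b["image"][85:175,230:340,::-1]
o=np.hstack([cv2.resize(A,(400,343),interpolation=2),cv2.resize(B,(400,343),interpolation=2)])
cv2.imwrite("pics/crop0.png",o)
for n,c in(("top",a),("side",b)):
    P=cloud(c)
    tbl=P[(abs(P[...,2])<12)];print(n,"table z",np.median(tbl[:,2]))
    m=(P[...,2]>25)&(P[...,2]<48)
    for k,(lo,hi) in dict(log=(28,45),basket=(60,90)).items():
        m=((P[...,2]>lo)&(P[...,2]<hi)).astype(np.uint8)
        nn,l,st,ce=cv2.connectedComponentsWithStats(m)
        for i in range(1,nn):
            if st[i,4]>150:
                q=P[l==i];(cx,cy),r=cv2.minEnclosingCircle(q[:,:2].astype(np.float32))
                print(k,ce[i].round(),st[i,4],round(cx,1),round(cy,1),round(r,1),np.median(q[:,2]).round(1))
E
```

```text
top table z 0.5101674042336981
log [279. 105.] 833 844.0 -122.9 114.4 43.2
log [ 79. 180.] 190 591.5 554.9 116.2 36.0
log [247. 195.] 3067 536.3 -19.0 100.0 36.7
log [418. 259.] 657 353.3 -542.1 249.9 39.1
log [150. 198.] 283 509.0 254.2 87.9 36.0
log [322. 203.] 215 512.6 -252.8 33.0 37.0
basket [185.  94.] 2219 895.9 197.7 195.7 68.0
basket [390. 119.] 533 796.0 -500.5 86.9 82.8
basket [280.  98.] 401 846.0 -122.2 63.7 73.4
basket [ 72. 170.] 425 649.4 588.3 153.5 76.6
basket [356. 183.] 912 557.4 -362.1 122.3 81.6
basket [154. 201.] 874 508.2 252.8 104.1 75.8
basket [464. 273.] 330 316.9 -654.0 208.0 81.6
side table z -2.4239641031319934
log [350.  99.] 540 360.9 -611.1 249.8 35.6
log [218. 106.] 205 794.9 -485.5 86.1 36.6
log [371. 115.] 590 277.0 -544.9 170.3 37.3
log [156. 173.] 1589 849.5 -118.1 116.4 42.0
log [276. 158.] 280 517.0 -260.9 52.0 36.1
log [245. 223.] 3741 538.3 -16.6 100.9 33.7
log [449. 296.] 234 8.7 12.9 59.2 36.8
log [214. 304.] 618 511.0 253.8 88.6 36.7
log [106. 309.] 351 728.8 318.7 54.7 36.8
basket [217.  93.] 573 795.8 -500.7 90.8 79.8
basket [352.  95.] 819 358.1 -579.6 249.5 79.4
basket [267. 131.] 984 549.5 -353.8 127.8 78.8
basket [153. 164.] 311 840.4 -104.6 52.3 72.2
basket [199. 162.] 207 719.2 -149.6 37.2 69.0
basket [ 74. 269.] 4387 892.5 200.4 195.6 66.0
basket [455. 289.] 473 7.0 9.4 59.9 75.4
basket [215. 315.] 1729 510.2 255.2 103.9 74.0
```

View pics/crop0.png

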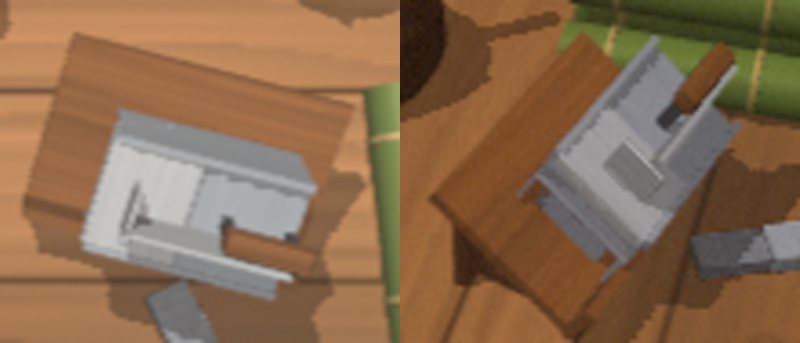

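The crop shows the brown bar handle at (270,250) in the top half, with the grey blade on the robot side of it. The nose and thumb plate (135,215) point to world +y, and the scoop leans towards the robot.

```bash
python3 - <<'E'
from h import *
for n,(u0,u1,v0,v1) in (("top",(305,417,150,246)),("side",(230,340,85,175))):
    c=np.load(n+"0.npz");P=cloud(c)[v0:v1,u0:u1];I=c["image"][v0:v1,u0:u1]
    hsv=cv2.cvtColor(I,cv2.COLOR_RGB2HSV);grey=(hsv[...,1]<60)&(P[...,2]>30)
    wood=(hsv[...,1]>90)&(hsv[...,0]<20)&(P[...,2]>35)
    W=P[wood]
    # stand plane: ransac with ~30deg slope
    best=None;rng=np.random.default_rng(0)
    for _ in range(3000):
        q=W[rng.choice(len(W),3,False)];nn=np.cross(q[1]-q[0],q[2]-q[0]);L=np.linalg.norm(nn)
        if L<200: continue
        nn/=L;nn*=np.sign(nn[2])
        if not .8<nn[2]<.93: continue
        k=abs((W-q[0])@nn)<2.5
        if best is None or k.sum()>best[0].sum(): best=(k,nn)
    k=best[0];m=W[k].mean(0);nn=np.linalg.svd(W[k]-m)[2][2];nn*=np.sign(nn[2])
    print(n,"plane",k.sum(),nn.round(3),m.round(1))
    sx=np.array([-nn[0],-nn[1],0]);  # uphill = stand x
    sx/=np.linalg.norm(sx);nose=np.cross([0,0,1],sx);yv=np.cross(nn,nose)
    print("nose",nose.round(3),"yaw",np.degrees(np.arctan2(nose[1],nose[0])))
    R=np.c_[nose,yv,nn]
    G=(P[grey]-m)@R
    rect=cv2.minAreaRect(G[G[:,2]>20][:,:2].astype(np.float32));print("grey rect",rect,"zmax",np.percentile(G[:,2],[2,50,98]))
    g=G[G[:,2]>113];print("hi grey x,y",np.percentile(g,[2,50,98],axis=0).round(1).tolist(),len(g))
    B=(P[wood]-m)@R;b=B[(B[:,2]>95)];print("bar",len(b),np.percentile(b,[3,50,97],axis=0).round(1).tolist())
    print("stand ext",np.percentile((W[k]-m)@R,[1,99],axis=0).round(1).tolist())
    t=b[abs(b[:,2]-np.percentile(b[:,2],85))<6];ctr=np.r_[(np.percentile(t[:,0],3)+np.percentile(t[:,0],97))/2,np.median(t[:,1]),np.percentile(b[:,2],85)]
    print("bar top ctr world",(m+R@ctr).round(1), "grip est",(m+R@(ctr+[5,2.5,-11])).round(1))
E
```

```text
top plane 1388 [-0.482  0.13   0.866] [ 569.5 -348.1   81.3]
nose [ 0.26   0.966 -0.   ] yaw 74.93063305166069
grey rect ((34.39922332763672, -115.87100219726562), (184.1802978515625, 531.340576171875), 19.371437072753906) zmax [  9.58189969  77.61161468 125.04038247]
hi grey x,y [[-97.1, -336.0, 113.8], [-17.7, 67.3, 124.1], [209.4, 72.7, 1160.4]] 144
bar 220 [[-111.0, -336.0, 112.6], [-75.3, 51.7, 123.5], [209.4, 63.5, 1160.4]]
stand ext [[-135.3, -44.2, -2.4], [102.2, 89.8, 2.5]]
bar top ctr world [ 442.1 -395.5  163.4] grip est [ 446.7 -391.5  152.6]
side plane 1250 [-0.481  0.13   0.867] [ 575.1 -326.8   76.4]
nose [ 0.261  0.965 -0.   ] yaw 74.85111494922654
grey rect ((300.6453857421875, 53.30337905883789), (112.47905731201172, 906.9351806640625), 89.34812927246094) zmax [  7.80791263  76.93883356 124.39971642]
hi grey x,y [[-115.2, -8.1, 113.3], [-25.8, 65.6, 123.9], [753.4, 73.2, 903.2]] 82
bar 164 [[-128.1, -8.1, 109.7], [-78.9, 51.8, 123.1], [753.4, 62.6, 903.2]]
stand ext [[-151.2, -46.1, -2.5], [84.9, 80.9, 2.4]]
bar top ctr world [344.7 516.1 863.7] grip est [349.2 520.1 852.9]
```

```bash
python3 - <<'E'
from h import *
yaw,l=np.radians(74.9),np.radians(30)
nose=np.array([np.cos(yaw),np.sin(yaw),0]);sx=np.array([np.sin(yaw),-np.cos(yaw),0])
nn=np.cos(l)*np.array([0,0,1])-np.sin(l)*sx;yv=np.cross(nn,nose);R=np.c_[nose,yv,nn];print(R.round(4).tolist())
for n,(u0,u1,v0,v1),m in (("top",(305,417,150,246),[569.5,-348.1,81.3]),("side",(230,340,85,175),[575.1,-326.8,76.4])):
    c=np.load(n+"0.npz");P=cloud(c)[v0:v1,u0:u1];I=c["image"][v0:v1,u0:u1]
    hsv=cv2.cvtColor(I,cv2.COLOR_RGB2HSV);m=np.array(m)
    G=(P-m)@R;ok=(G[...,2]>112)&(G[...,2]<130)&(abs(G[...,0])<200)
    for nm,k in(("wood",hsv[...,1]>90),("grey",hsv[...,1]<60)):
        b=G[ok&k];print(n,nm,len(b))
        for q in (b.min(0),np.percentile(b,10,axis=0),np.median(b,0),np.percentile(b,90,axis=0),b.max(0)):print("   ",q.round(1),(m+R@q).round(1))
    r=cv2.minAreaRect(G[(G[...,2]>30)&(G[...,2]<130)&(hsv[...,1]<60)][:,:2].astype(np.float32));print(r)
E
```

```text
[[0.2605, -0.8361, -0.4827], [0.9655, 0.2256, 0.1303], [0.0, -0.5, 0.866]]
top wood 193
    [-113.6   44.9  112.5] [ 448.1 -433.   156.2]
    [-106.2   46.3  117.5] [ 446.4 -424.9  159.9]
    [-78.9  53.  123.3] [ 445.1 -396.2  161.6]
    [-49.8  61.5 125.7] [ 444.4 -365.9  159.4]
    [-43.6  64.7 128.8] [ 441.9 -358.9  160.5]
top grey 143
    [-100.7   37.8  112. ] [ 457.6 -422.2  159.4]
    [-84.8  65.5 114.5] [ 437.3 -400.3  147.7]
    [-20.2  67.3 123.6] [ 448.3 -336.3  154.7]
    [ 28.   70.4 126.5] [ 456.9 -288.7  155.6]
    [ 30.8  81.5 129. ] [ 447.1 -283.2  152.3]
((-31.824539184570312, 96.59829711914062), (176.16973876953125, 187.90264892578125), 0.3490808606147766)
side wood 131
    [-134.    43.3  112.1] [ 449.8 -431.8  151.8]
    [-123.4   45.5  118.8] [ 447.6 -420.2  156.6]
    [-91.8  53.4 122.9] [ 447.2 -387.4  156.1]
    [-65.7  61.2 125.1] [ 446.4 -360.1  154.1]
    [-62.7  64.4 126.4] [ 443.9 -356.4  153.7]
side grey 80
    [-121.8   35.7  112.1] [ 459.4 -421.8  155.6]
    [-100.8   49.   113.1] [ 453.3 -398.3  149.8]
    [-30.   65.4 123.5] [ 453.  -324.9  150.6]
    [  9.4  67.8 126. ] [ 460.  -286.   151.6]
    [ 13.   79.3 127.4] [ 450.7 -279.7  147.1]
((-46.391319274902344, 113.37126922607422), (169.58575439453125, 224.8267364501953), 1.1802181005477905)
```

```bash
cat >> h.py <<'E'
from scipy.spatial.transform import Rotation as Ro
def tcp(s=None):
    s=s or bot.observe();return np.array(s["tcp_pos"]),Ro.from_euler("xyz",s["orientation"]).as_matrix()
def scoopR(yaw,lean=0):
    y,l=np.radians(yaw),np.radians(lean);nose=np.array([np.cos(y),np.sin(y),0]);sx=np.array([np.sin(y),-np.cos(y),0])
    z=np.cos(l)*np.array([0,0,1])-np.sin(l)*sx;return np.c_[nose,np.cross(z,nose),z]
# tool in scoop: tool z=-scoop z tilted by t (deg) so body leans to tail; flip: tool y = +/- scoop y
def toolR(S,t=0,flip=1):
    t=np.radians(t);z=np.array([np.sin(t),0,-np.cos(t)]);y=np.array([0,flip,0.]);return S@np.c_[np.cross(y,z),y,z]
def rows(grip,TR,back=0,n=None):
    "offset/dr to bring pinch to grip (world), tool rot TR; back: mm back along tool z"
    p,R=tcp();t=grip-TR@[0,0,bot.pinch_z+back]
    o=R.T@(t-p)/250;d=Ro.from_matrix(R.T@TR).as_rotvec()/(np.pi/2)
    print("tcp target",t.round(1),"offset",o.round(3).tolist(),"dr",d.round(3).tolist(),"rows>=",max(np.linalg.norm(o)*250/41.7,np.linalg.norm(d)*90/7.16).round(1));return o,d
E
python3 - <<'E'
from h import *
S=scoopR(74.9,30)
for m,q in (([569.5,-348.1,81.3],(-73.4,57.5,112.5)),([575.1,-326.8,76.4],(-92.5,56.5,112.3))): print((np.array(m)+S@q).round(1))
g=np.array([445,-390.,152]);
for f in (1,-1):
  for t in (0,20):rows(g,toolR(S,t,f),90)
p,R=tcp();c=bot.capture("wrist");print(c["tool_from_camera"].round(2).tolist(),c["K"].tolist())
E
```

```text
[ 448.  -391.3  150. ]
[ 449.6 -388.7  145.4]
tcp target [ 326.9 -358.1  363.9] offset [-1.713, -3.009, 0.165] dr [0.253, -0.276, -1.024] rows>= 20.8
tcp target [ 312.2 -440.9  351.1] offset [-1.769, -3.34, 0.217] dr [0.072, -0.443, -1.07] rows>= 22.7
tcp target [ 326.9 -358.1  363.9] offset [-1.713, -3.009, 0.165] dr [-0.27, -0.247, 0.926] rows>= 20.8
tcp target [ 312.2 -440.9  351.1] offset [-1.769, -3.34, 0.217] dr [-0.423, -0.069, 0.859] rows>= 22.7
[[-0.0, -0.96, -0.28, 70.92], [1.0, -0.0, -0.0, 0.95], [-0.0, -0.28, 0.96, 31.12], [0.0, 0.0, 0.0, 1.0]] [[337.8587930411029, 0.0, 257.722538290405], [0.0, 337.8587930411029, 199.64229066677643], [0.0, 0.0, 1.0]]
```

```bash
python3 -m pendant '{"offset":[[-0.96,-0.675,0],[-0.96,-0.675,0],[-0.96,-0.675,0],[-0.96,-0.675,0],[-0.96,-0.675,0],[-0.96,-0.675,0],[-0.96,-0.675,0],[-0.96,-0.675,0]],"dr":[[0,0,0.5],[0,0,0.5],[0,0,0.5],[0,0,0.5],[0,0,0.5],[0,0,0.5],[0,0,0.5],[0,0,0.5]],"fingers":[1,1,1,1,1,1,1,1]}' 100
python3 - <<'E'
from h import *
print(bot.observe()["qpos"]);S=scoopR(74.9,30)
rows(np.array([448.5,-390,149]),toolR(S,0,-1),110);p,R=tcp();print(R.round(2).tolist())
E
```

```text
clock: 0.82
tcp_pos: [349.0, 250.0, 404.3]
orientation: [3.141, 0.004, 2.003]
force: [0.6, 1.0, -0.2]
finger_gap: 85.5
gripper_force: 0.0
[ 0.46645308 -0.20041372 -0.13542796  1.63566206 -0.00397754  1.60507585]
tcp target [ 320.7 -355.5  378.2] offset [-2.152, -1.117, 0.113] dr [-0.319, -0.114, 0.433] rows>= 14.5
[[-0.42, 0.91, 0.0], [0.91, 0.42, -0.0], [-0.0, 0.0, -1.0]]
```

```bash
python3 -m pendant '{"offset":[[-1,-0.5,0],[-1,-0.5,0],[-1,-0.5,0],[-1,-0.5,0],[-1,-0.5,0],[-1,-0.5,0],[-1,-0.5,0]],"dr":[[-0.1,-0.05,0.25],[-0.1,-0.05,0.25],[-0.1,-0.05,0.25],[-0.1,-0.05,0.25],[-0.1,-0.05,0.25],[-0.1,-0.05,0.25],[-0.1,-0.05,0.25]],"fingers":[1,1,1,1,1,1,1]}'
python3 - <<'E'
from h import *
S=scoopR(74.9,30)
rows(np.array([448.5,-390,149]),toolR(S,0,-1),110);
E
```

```text
clock: 1.4
tcp_pos: [339.0, -26.6, 404.6]
orientation: [2.972, 0.047, 1.615]
force: [1.7, 0.7, -0.5]
finger_gap: 85.4
gripper_force: 0.0
tcp target [ 320.7 -355.5  378.2] offset [-1.305, -0.157, 0.142] dr [-0.219, -0.039, 0.195] rows>= 7.9
```

```bash
python3 -m pendant '{"offset":[[-1,-0.12,0.11],[-1,-0.12,0.11],[-1,-0.12,0.11],[-1,-0.12,0.11],[-1,-0.12,0.11],[-1,-0.12,0.11],[-1,-0.12,0.11]],"dr":[[-0.22,-0.04,0.195],[-0.22,-0.04,0.195],[-0.22,-0.04,0.195],[-0.22,-0.04,0.195],[-0.22,-0.04,0.195],[-0.22,-0.04,0.195],[-0.22,-0.04,0.195]],"fingers":[1,1,1,1,1,1,1]}'
python3 - <<'E'
from h import *
S=scoopR(74.9,30)
print(bot.observe()["qpos"].round(2))
rows(np.array([448.5,-390,149]),toolR(S,0,-1),110);
E
```

```text
clock: 1.98
tcp_pos: [324.9, -281.7, 381.7]
orientation: [2.621, 0.001, 1.3]
force: [-0.2, 0.7, -0.5]
finger_gap: 85.3
gripper_force: 0.0
[-0.98 -0.5  -0.46  1.2   0.33  0.93]
tcp target [ 320.7 -355.5  378.2] offset [-0.289, 0.047, 0.043] dr [-0.002, 0.003, -0.004] rows>= 1.8
```

```bash
python3 -m pendant '{"offset":[[-0.29,0.045,0.04],[-0.29,0.045,0.04],[-0.29,0.045,0.04],[-0.29,0.045,0.04]],"dr":[[0,0,0],[0,0,0],[0,0,0],[0,0,0]],"fingers":[1,1,1,0.75]}'
python3 - <<'E'
from h import *
S=scoopR(74.9,30)
p,R=tcp();c=bot.capture("wrist");np.savez("w1.npz",p=p,R=R,**c)
cv2.imwrite("pics/w1.png",c["image"][...,::-1])
rows(np.array([448.5,-390,149]),toolR(S,0,-1),0)
T=np.eye(4);T[:3,:3]=R;T[:3,3]=p;T=T@c["tool_from_camera"]
P=cloud(c,T);G=(P-[448.5,-390,149])@S;hsv=cv2.cvtColor(c["image"],cv2.COLOR_RGB2HSV)
ok=(abs(G[...,2]-11)<8)&(abs(G[...,0])<150)&(abs(G[...,1])<35)
for nm,k in(("wood",hsv[...,1]>90),("grey",hsv[...,1]<60)):
    b=G[ok&k];print(nm,len(b),np.percentile(b,[0,2,10,50,90,98,100],axis=0).round(1).tolist())
E
```

```text
clock: 2.32
tcp_pos: [321.6, -351.2, 379.7]
orientation: [2.62, -0.002, 1.306]
force: [-0.7, 0.8, 0.3]
finger_gap: 75.5
gripper_force: 0.0
tcp target [ 373.8 -369.8  283. ] offset [-0.022, -0.002, 0.448] dr [-0.001, -0.001, -0.0] rows>= 2.7
wood 2547 [[-38.8, -12.8, 3.3], [-36.2, -12.2, 6.9], [-30.1, -10.5, 8.7], [-1.4, -2.6, 10.4], [24.8, 5.0, 11.4], [29.4, 6.6, 12.0], [30.3, 7.1, 12.7]]
grey 1297 [[-27.0, -14.7, 3.1], [-23.9, 8.2, 4.6], [-10.8, 8.3, 10.4], [44.6, 10.1, 11.7], [93.0, 11.8, 12.6], [101.2, 12.2, 13.2], [104.3, 12.3, 13.6]]
```

View pics/w1.png

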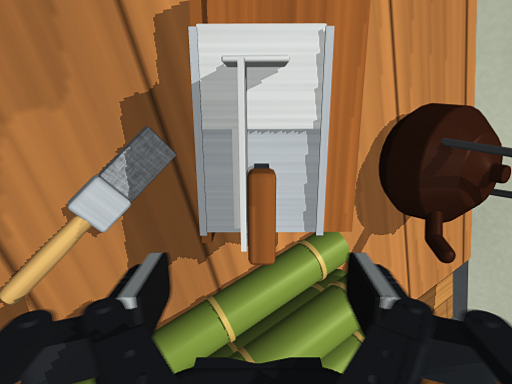

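The wrist view has the bar at (262,215) and the blade just left of it at (242,160). The thumb plate is at (255,62), all square to the tool, and the pose estimate matches to within 1 mm.

```bash
python3 -m pendant '{"offset":[[-0.02,0,0.1],[-0.022,0,0.2],[-0.022,-0.002,0.3],[-0.022,-0.002,0.38],[-0.022,-0.002,0.43],[-0.022,-0.002,0.448],[-0.022,-0.002,0.448]],"dr":[[0,0,0],[0,0,0],[0,0,0],[0,0,0],[0,0,0],[0,0,0],[0,0,0]],"fingers":[0.7,0.7,0.7,0.7,0.7,0.7,0.7]}'
python3 - <<'E'
from h import *
S=scoopR(74.9,30)
rows(np.array([448.5,-390,149]),toolR(S,0,-1),0)
E
```

```text
clock: 2.95
tcp_pos: [374.4, -368.4, 282.6]
orientation: [2.619, -0.001, 1.31]
force: [-0.5, -1.1, -0.2]
finger_gap: 59.8
gripper_force: 0.0
tcp target [ 373.8 -369.8  283. ] offset [-0.006, 0.0, -0.002] dr [-0.001, -0.002, 0.001] rows>= 0.0
```

```bash
python3 -m pendant '{"offset":[[-0.006,0,0],[-0.006,0,0],[-0.006,0,0],[-0.006,0,0],[-0.006,0,0],[-0.006,0,0],[-0.006,0,0],[-0.006,0,0]],"dr":[[0,0,0],[0,0,0],[0,0,0],[0,0,0],[0,0,0],[0,0,0],[0,0,0],[0,0,0]],"fingers":[0.4,0.3,0.2,0,0,0,0,0]}' 110
```

```text
clock: 3.62
tcp_pos: [373.2, -372.2, 285.6]
orientation: [2.617, 0.002, 1.307]
force: [-5.9, 4.2, 5.7]
finger_gap: 21.2
gripper_force: 110.1
```

```bash
python3 -m pendant '{"offset":[[0,0.01,-0.017],[0,0.03,-0.052],[0,0.05,-0.087],[0,0.08,-0.138],[0,0.11,-0.19],[0,0.14,-0.242],[0,0.17,-0.294],[0,0.2,-0.346]],"dr":[[0,0,0],[0,0,0],[0,0,0],[0,0,0],[0,0,0],[0,0,0],[0,0,0],[0,0,0]],"fingers":[0,0,0,0,0,0,0,0]}' 110
python3 - <<'E'
from h import *
w=bot.capture("wrist")["image"];s=bot.capture("side")["image"]
cv2.imwrite("pics/l1.png",np.hstack([w,s])[:,:,::-1][::1,::1] if 0 else cv2.resize(np.hstack([w,s]),(800,300))[...,::-1])
E
```

```text
clock: 4.28
tcp_pos: [373.4, -371.6, 384.5]
orientation: [2.618, 0.0, 1.308]
force: [0.9, -0.8, -5.5]
finger_gap: 22.1
gripper_force: 108.8
```

View pics/l1.png

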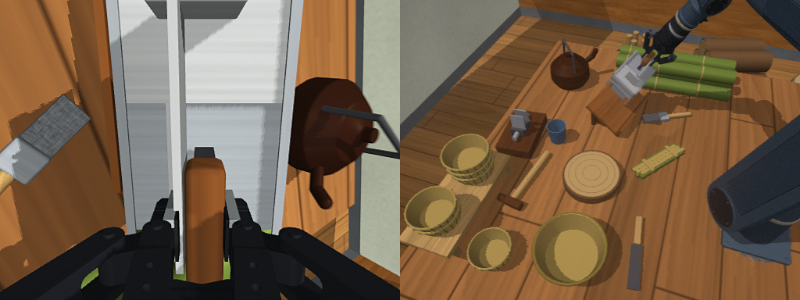

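The wrist half shows the pads closed on the bar and blade together at (195,225). The side half shows the scoop clear of the stand at (630,75) with the lid shut.

```bash
python3 - <<'E'
from h import *
print(tcp()[0], bot.observe()["qpos"].round(2))
rows(np.array([537,-56,240.]),toolR(scoopR(90),0,-1),0)
E
```

```text
[ 374.20726895 -372.55843887  388.11737442] [-1.   -0.23 -0.25  1.14  0.34  0.9 ]
tcp target [537.  -56.  394.7] offset [1.392, 0.276, 0.122] dr [0.335, 0.048, -0.162] rows>= 8.5
```

```bash
python3 -m pendant '{"offset":[[0.04,0.01,0],[0.12,0.02,0],[0.22,0.04,0],[0.32,0.06,0],[0.42,0.08,0],[0.52,0.1,0],[0.62,0.12,0],[0.7,0.14,0]],"dr":[[0,0,0],[0.02,0,-0.01],[0.05,0.01,-0.02],[0.08,0.01,-0.04],[0.11,0.02,-0.05],[0.14,0.02,-0.07],[0.17,0.02,-0.08],[0.2,0.03,-0.09]],"fingers":[0,0,0,0,0,0,0,0]}' 110
python3 - <<'E'
from h import *
rows(np.array([537,-56,240.]),toolR(scoopR(90),0,-1),0)
E
```

```text
clock: 5.05
tcp_pos: [448.6, -207.9, 399.9]
orientation: [2.936, 0.005, 1.459]
force: [-0.2, 0.4, -6.1]
finger_gap: 21.6
gripper_force: 109.0
tcp target [537.  -56.  394.7] offset [0.644, 0.274, 0.075] dr [0.13, 0.011, -0.071] rows>= 4.2
```

```bash
python3 -m pendant '{"offset":[[0.1,0.05,0.01],[0.21,0.1,0.02],[0.32,0.15,0.04],[0.43,0.19,0.05],[0.53,0.23,0.06],[0.6,0.26,0.07],[0.644,0.274,0.075],[0.644,0.274,0.075]],"dr":[[0.02,0,-0.01],[0.04,0,-0.02],[0.06,0,-0.03],[0.08,0,-0.04],[0.1,0.01,-0.05],[0.12,0.01,-0.06],[0.13,0.01,-0.07],[0.13,0.01,-0.07]],"fingers":[0,0,0,0,0,0,0,0]}' 110
python3 - <<'E'
from h import *
T=toolR(scoopR(90),0,-1)
rows(np.array([537,-56,240.]),T,0);rows(np.array([537,-56,149.5]),T,0)
p,R=tcp();c=bot.capture("wrist");np.savez("w2.npz",p=p,R=R,**c)
cv2.imwrite("pics/w2.png",c["image"][...,::-1])
# level check from side/top clouds: scoop hood/lid plane
for n in("top","side"):
    c=bot.capture(n);P=cloud(c);hsv=cv2.cvtColor(c["image"],cv2.COLOR_RGB2HSV)
    k=(hsv[...,1]<50)&(abs(P[...,0]-537)<70)&(P[...,1]>-100)&(P[...,1]<90)&(P[...,2]>110)&(P[...,2]<300)
    q=P[k];print(n,len(q),np.percentile(q,[1,5,50,95,99],axis=0).round(1).tolist())
    for lo,hi in((185,198),(198,212)):
        g=q[(q[:,2]>lo)&(q[:,2]<hi)]
        if len(g)>30:
            m=g.mean(0);v=np.linalg.svd(g-m)[2][2];print(lo,len(g),m.round(1),(v*np.sign(v[2])).round(3))
E
```

```text
clock: 5.72
tcp_pos: [538.1, -56.3, 394.0]
orientation: [3.14, 0.001, 1.571]
force: [0.2, 0.3, -4.8]
finger_gap: 21.6
gripper_force: 109.0
tcp target [537.  -56.  394.7] offset [0.001, -0.004, -0.003] dr [0.001, 0.001, 0.0] rows>= 0.0
tcp target [537.  -56.  304.2] offset [0.001, -0.005, 0.359] dr [0.001, 0.001, 0.0] rows>= 2.2
top 159 [[488.0, -88.5, 151.8], [489.7, -88.4, 197.3], [556.5, 62.7, 203.8], [587.1, 71.0, 208.7], [590.4, 71.6, 210.7]]
198 149 [552.7  43.2 204.2] [-0.027  0.001  1.   ]
side 3375 [[488.6, -84.0, 126.3], [490.5, -69.7, 137.9], [526.0, 14.0, 200.7], [586.9, 71.2, 250.4], [590.1, 73.7, 290.8]]
185 575 [539.4 -15.5 196.1] [-0.005  0.025  1.   ]
198 1567 [538.3  15.2 202. ] [ 0.    -0.002  1.   ]
```

```bash
python3 -m pendant '{"offset":[[-0.005,-0.004,0.05],[-0.005,-0.004,0.11],[-0.005,-0.004,0.18],[-0.005,-0.004,0.24],[-0.005,-0.004,0.29],[-0.005,-0.004,0.325],[-0.005,-0.004,0.34],[-0.005,-0.004,0.34]],"dr":[[0,0,0],[0,0,0],[0,0,0],[0,0,0],[0,0,0],[0,0,0],[0,0,0],[0,0,0]],"fingers":[0,0,0,0,0,0,0,0]}' 110
python3 -m pendant '{"offset":[[0,0,0.008],[0,0,0.016],[0,0,0.016]],"dr":[[0,0,0],[0,0,0],[0,0,0]],"fingers":[0,0,0]}' 110
```

```text
clock: 6.53
tcp_pos: [535.9, -60.7, 309.9]
orientation: [3.139, 0.003, 1.566]
force: [-0.9, -0.8, -4.9]
finger_gap: 21.5
gripper_force: 109.0
clock: 6.78
tcp_pos: [536.7, -60.4, 307.4]
orientation: [3.137, 0.004, 1.567]
force: [0.5, -0.0, -5.7]
finger_gap: 21.7
gripper_force: 109.0
```

```bash
python3 -m pendant '{"offset":[[0,0,0.006],[0,0,0.01],[0,0,0.01]],"dr":[[0,0,0],[0,0,0],[0,0,0]],"fingers":[0,0,0]}' 110
python3 -m pendant '{"offset":[[0,0,0.006],[0,0,0.006]],"dr":[[0,0,0],[0,0,0]],"fingers":[0,0]}' 110
```

```text
clock: 7.03
tcp_pos: [536.9, -60.5, 305.8]
orientation: [3.135, 0.004, 1.567]
force: [0.2, -1.0, 0.1]
finger_gap: 21.8
gripper_force: 109.8
clock: 7.2
tcp_pos: [537.0, -60.5, 305.7]
orientation: [3.134, 0.005, 1.567]
force: [-1.0, -0.4, 6.2]
finger_gap: 21.9
gripper_force: 110.6
```

```bash
python3 - <<'E'
from h import *
c=bot.capture("side");P=cloud(c);hsv=cv2.cvtColor(c["image"],cv2.COLOR_RGB2HSV)
k=(hsv[...,1]<50)&(abs(P[...,0]-537)<70)&(P[...,1]>-100)&(P[...,1]<90)&(P[...,2]>20)&(P[...,2]<300)
q=P[k];print(np.percentile(q,[1,5,50,95,99],axis=0).round(1).tolist())
f=q[(q[:,1]>15)&(q[:,1]<70)&(q[:,2]<130)]; m=f[np.abs(f[:,2]-np.median(f[:,2]))<4].mean(0);print("lid top front",m)
f=np.load("side0.npz")
E
```

```text
[[484.8, -85.8, 38.0], [490.8, -70.8, 52.6], [527.9, 5.5, 112.1], [587.9, 68.9, 222.5], [591.7, 71.8, 261.6]]
lid top front [540.36333762  46.72589848 112.78634751]
```

```bash
python3 -m pendant '{"offset":[[0,0,-0.004],[0,0,-0.004],[0,0,-0.004],[0,0,-0.004],[0,0,-0.004],[0,0,-0.06],[0,0,-0.16],[0,0,-0.26]],"dr":[[0,0,0],[0,0,0],[0,0,0],[0,0,0],[0,0,0],[0,0,0],[0,0,0],[0,0,0]],"fingers":[0.35,0.5,0.6,0.6,0.6,0.6,0.6,0.6]}' 110
python3 - <<'E'
from h import *
s=bot.capture("side")["image"]
p,R=tcp();c=bot.capture("wrist");np.savez("w3.npz",p=p,R=R,**c)
T=np.eye(4);T[:3,:3]=R;T[:3,3]=p;T=T@c["tool_from_camera"]
P=cloud(c,T);hsv=cv2.cvtColor(c["image"],cv2.COLOR_RGB2HSV)
cv2.imwrite("pics/w3.png",cv2.resize(np.hstack([c["image"],s]),(800,300))[...,::-1])
ok=(abs(P[...,2]-160)<10)&(abs(P[...,0]-537)<40)&(abs(P[...,1])<120)
for nm,k in(("wood",hsv[...,1]>90),("grey",hsv[...,1]<60)):
    b=P[ok&k];print(nm,len(b),np.percentile(b,[0,2,10,50,90,98,100],axis=0).round(1).tolist())
    if nm=="wood": 
        print(cv2.minAreaRect(b[:,:2].astype(np.float32)))
print(p.round(1),bot.observe()["qpos"].round(2))
E
```

```text
clock: 7.92
tcp_pos: [535.8, -60.0, 366.9]
orientation: [3.141, 0.002, 1.567]
force: [-0.3, -0.2, 0.4]
finger_gap: 51.7
gripper_force: 0.0
wood 3656 [[526.3, -97.9, 150.2], [532.3, -95.3, 155.5], [533.9, -88.9, 157.8], [541.5, -59.9, 159.3], [549.1, -33.4, 160.3], [550.8, -29.2, 160.8], [551.4, -28.5, 161.7]]
((538.8248291015625, -63.2094612121582), (69.43707275390625, 25.04885482788086), 89.87370300292969)
grey 2473 [[516.0, -86.1, 150.0], [520.3, -80.2, 150.1], [526.8, -63.6, 150.7], [529.1, 1.6, 160.3], [537.3, 43.8, 161.3], [554.9, 45.3, 161.9], [559.1, 45.8, 162.9]]
[537.  -60.3 374. ] [-0.24  0.08  0.06  1.55 -0.    1.34]
```

View pics/w3.png

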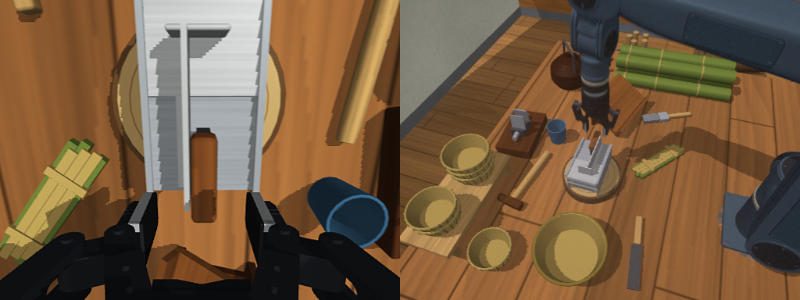

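The scoop stands level and free on the log, with the lid shut. In the wrist half the thumb plate is at (197,30) and the bar at (203,175).

```bash
python3 -m pendant '{"offset":[[0.1,-0.01,0],[0.24,-0.01,0],[0.38,-0.01,0],[0.5,-0.01,0],[0.54,-0.01,0],[0.54,-0.01,0],[0.54,-0.01,0.1],[0.54,-0.01,0.2]],"dr":[[0,0,0],[0,0,0],[0,0,0],[0,0,0],[0,0,0],[0,0,0],[0,0,0],[0,0,0]],"fingers":[0,0,0,0,0,0,0,0]}' 60
python3 - <<'E'
from h import *
print(tcp()[0])
rows(np.array([535,75,306-154.7]),toolR(scoopR(90),0,-1),0)
E
```

```text
clock: 8.68
tcp_pos: [535.5, 73.9, 318.6]
orientation: [3.133, 0.005, 1.567]
force: [-0.0, -0.2, -0.6]
finger_gap: 0.2
gripper_force: 0.0
[535.46330952  73.91904496 318.63566393]
tcp target [535.  75. 306.] offset [0.005, -0.002, 0.051] dr [0.006, 0.003, -0.003] rows>= 0.3
```

```bash
python3 -m pendant '{"offset":[[0,0,0.05],[-0.03,0,0.05],[-0.06,0,0.05],[-0.08,0,0.05],[-0.11,0,0.05],[-0.14,0,0.05],[-0.17,0,0.05],[-0.2,0,0.05]],"dr":[[0,0,0],[0,0,0],[0,0,0],[0,0,0],[0,0,0],[0,0,0],[0,0,0],[0,0,0]],"fingers":[0,0,0,0,0,0,0,0]}' 60
python3 -m pendant '{"offset":[[-0.03,0,0],[-0.06,0,0],[-0.09,0,0],[-0.11,0,0],[-0.12,0,0],[-0.12,0,0]],"dr":[[0,0,0],[0,0,0],[0,0,0],[0,0,0],[0,0,0],[0,0,0]],"fingers":[0,0,0,0,0,0]}' 60
cat > lid.py <<'E'
from h import *
p,R=tcp();print(p.round(1))
for n in("top","side"):
    c=bot.capture(n);P=cloud(c);hsv=cv2.cvtColor(c["image"],cv2.COLOR_RGB2HSV);V=hsv[...,2]
    z=(abs(P[...,0]-537)<70)&(P[...,1]>-170)&(P[...,1]<100)
    g=(hsv[...,1]<50)&(V>70)&z
    b=P[g&(P[...,2]>151)&(P[...,2]<168)&(P[...,0]>518)&(P[...,0]<536)]
    w=P[z&(hsv[...,1]>90)&(abs(P[...,2]-159)<7)]
    print(n,"blade y",len(b),np.percentile(b[:,1],[1,5,95,99]).round(1) if len(b) else "", "bar y",np.percentile(w[:,1],[1,5,95,99]).round(1) if len(w) else "","bar x",np.percentile(w[:,0],[2,98]).round(1) if len(w) else "")
    if n=="side": cv2.imwrite("pics/lid.png",cv2.resize(c["image"][165:280,190:310],(720,690))[:600,:,::-1])
E
python3 lid.py
```

```text
clock: 9.35
tcp_pos: [534.6, 23.6, 306.0]
orientation: [3.136, 0.004, 1.567]
force: [-0.3, 0.2, -0.6]
finger_gap: -0.2
gripper_force: 0.1
clock: 9.85
tcp_pos: [534.2, -6.0, 305.0]
orientation: [3.138, 0.004, 1.566]
force: [0.4, 0.6, 0.4]
finger_gap: 0.0
gripper_force: 0.0
[534.2  -6.  305. ]
top blade y 82 [-148.7 -143.2  -38.3  -34.6] bar y [-100.7  -97.8  -43.7  -38.9] bar x [530.5 546.5]
side blade y 34 [-147.7 -146.4    5.3    5.7] bar y  bar x
```

View pics/lid.png

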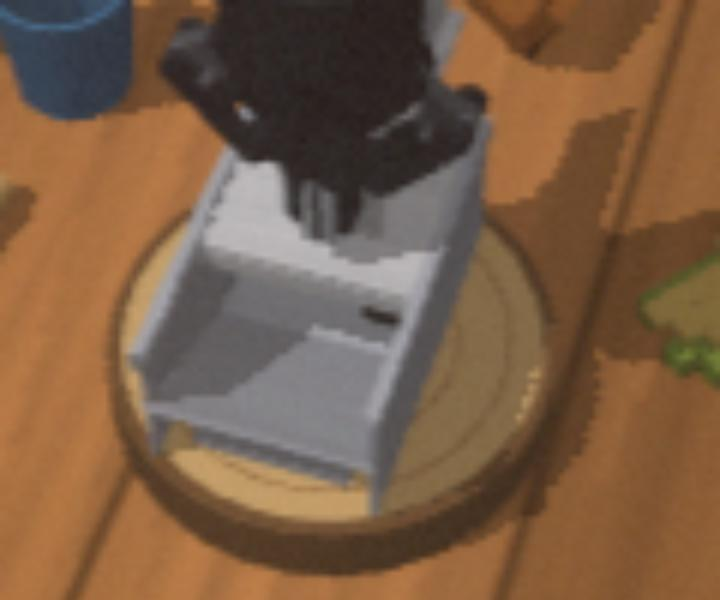

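The side crop shows the lid slid back and the front of the pan open at (280,360). By measurement about 4 mm of travel remains.

```bash
python3 -m pendant '{"offset":[[-0.006,0,0],[-0.012,0,0],[-0.016,0,0],[-0.02,0,0],[-0.02,0,0]],"dr":[[0,0,0],[0,0,0],[0,0,0],[0,0,0],[0,0,0]],"fingers":[0,0,0,0,0]}' 60
python3 lid.py
```

```text
clock: 10.37
tcp_pos: [534.1, -9.8, 305.3]
orientation: [3.138, 0.001, 1.568]
force: [0.2, 3.0, 0.7]
finger_gap: 0.1
gripper_force: 1.7
[534.1  -9.8 305.3]
top blade y 82 [-151.5 -145.6  -43.8  -38.2] bar y [-100.8  -97.8  -46.6  -43.7] bar x [530.5 547.3]
side blade y 29 [-147.3 -146.5    1.9    2.1] bar y  bar x
```

```bash
python3 -m pendant '{"offset":[[0.03,0,0],[0.08,0,0],[0.1,0,-0.08],[0.1,0,-0.2],[0.1,0,-0.34],[-0.05,0,-0.36],[-0.2,0,-0.36],[-0.26,0,-0.36]],"dr":[[0,0,0],[0,0,0],[0,0,0],[0,0,0],[0,0,0],[0,0,0],[0,0,0],[0,0,0]],"fingers":[0,0,0,0,0.4,0.6,0.7,0.7]}' 60
cat > meas.py <<'E'
from h import *
p,R=tcp();c=bot.capture("wrist")
T=np.eye(4);T[:3,:3]=R;T[:3,3]=p;T=T@c["tool_from_camera"]
P=cloud(c,T);hsv=cv2.cvtColor(c["image"],cv2.COLOR_RGB2HSV)
cv2.imwrite("pics/wm.png",c["image"][...,::-1])
ok=(abs(P[...,2]-160)<10)&(abs(P[...,0]-537)<40)&(abs(P[...,1]+50)<130)
for nm,k in(("wood",hsv[...,1]>90),("grey",hsv[...,1]<60)):
    b=P[ok&k];print(nm,len(b),np.percentile(b,[2,10,50,90,98],axis=0).round(1).tolist())
    print(cv2.minAreaRect(b[abs(b[:,2]-np.percentile(b[:,2],80))<3][:,:2].astype(np.float32)))
E
python3 meas.py
```

```text
clock: 11.13
tcp_pos: [534.1, -77.3, 396.9]
orientation: [3.135, 0.008, 1.566]
force: [-0.1, -0.3, -1.1]
finger_gap: 48.2
gripper_force: 0.0
wood 3147 [[531.8, -95.3, 156.2], [533.4, -89.1, 157.9], [541.1, -61.2, 159.3], [548.8, -35.4, 160.3], [550.5, -30.5, 160.8]]
((541.263427734375, -63.1828727722168), (19.26275062561035, 68.67462158203125), 0.46141672134399414)
grey 1619 [[520.8, -146.3, 150.2], [526.6, -129.1, 150.6], [528.8, -59.0, 160.3], [543.2, -20.5, 161.4], [554.3, -19.2, 161.8]]
((537.2998046875, -86.08365631103516), (130.37890625, 23.687602996826172), 88.81157684326172)
```

```bash
python3 - <<'E'
from h import *
rows(np.array([538.8,-58.3,149.]),toolR(scoopR(90),30,-1),60)
E
```

```text
tcp target [ 538.8 -165.6  334.9] offset [-0.346, 0.021, 0.247] dr [0.004, 0.339, -0.004] rows>= 4.3
```

```bash
python3 -m pendant '{"offset":[[-0.08,0.005,0],[-0.16,0.01,0.02],[-0.24,0.015,0.06],[-0.3,0.02,0.12],[-0.34,0.021,0.19],[-0.346,0.021,0.247],[-0.346,0.021,0.247]],"dr":[[0,0.07,0],[0,0.14,0],[0,0.21,0],[0,0.28,0],[0.004,0.339,-0.004],[0.004,0.339,-0.004],[0.004,0.339,-0.004]],"fingers":[0.7,0.7,0.7,0.7,0.7,0.7,0.7]}' 60
python3 meas.py
python3 - <<'E'
from h import *
print(bot.observe()["qpos"].round(2))
rows(np.array([538.8,-58.3,149.]),toolR(scoopR(90),30,-1),0)
E
```

```text
clock: 11.77
tcp_pos: [538.3, -162.3, 328.9]
orientation: [-3.131, -0.531, 1.568]
force: [-0.8, 0.5, -0.8]
finger_gap: 59.3
gripper_force: 0.0
wood 4756 [[532.0, -96.8, 156.2], [533.7, -91.9, 157.9], [541.3, -66.5, 159.4], [549.1, -37.8, 160.4], [551.0, -31.5, 160.9]]
((541.4413452148438, -63.7634162902832), (69.22171783447266, 19.596872329711914), 89.77849578857422)
grey 2000 [[521.5, -117.5, 150.1], [526.7, -109.8, 150.7], [528.8, -65.3, 160.4], [535.6, -21.1, 161.4], [554.8, -19.4, 161.9]]
((528.392333984375, -70.3172607421875), (99.5566635131836, 4.114568710327148), 89.81391143798828)
[-0.52  0.3   0.19  1.75  0.45  0.98]
tcp target [ 538.8 -135.6  283. ] offset [-0.009, 0.003, 0.219] dr [-0.004, -0.005, -0.0] rows>= 1.3
```

View pics/wm.png

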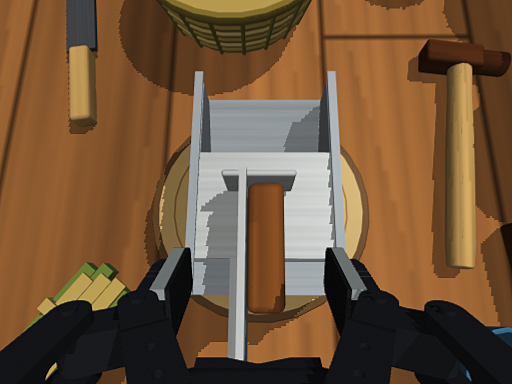

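The wrist view shows the lid fully back, with the thumb plate at (258,180) just ahead of the bar (265,245) and the pan's front open. The fingers straddle the bar and blade evenly.

```bash
python3 -m pendant '{"offset":[[-0.009,0.003,0.07],[-0.009,0.003,0.13],[-0.009,0.003,0.18],[-0.009,0.003,0.21],[-0.009,0.003,0.219],[-0.009,0.003,0.219]],"dr":[[-0.004,-0.005,0],[-0.004,-0.005,0],[-0.004,-0.005,0],[-0.004,-0.005,0],[-0.004,-0.005,0],[-0.004,-0.005,0]],"fingers":[0.7,0.7,0.7,0.7,0.7,0.7]}' 60
python3 - <<'E'
from h import *
rows(np.array([538.8,-58.3,149.]),toolR(scoopR(90),30,-1),0)
E
```

```text
clock: 12.32
tcp_pos: [539.5, -135.0, 286.2]
orientation: [3.135, -0.521, 1.576]
force: [-0.6, -0.2, -0.1]
finger_gap: 59.8
gripper_force: 0.0
tcp target [ 538.8 -135.6  283. ] offset [-0.009, -0.003, 0.01] dr [0.002, 0.002, 0.003] rows>= 0.1
```

```bash
python3 -m pendant '{"offset":[[-0.008,-0.003,0.008],[-0.008,-0.003,0.008],[-0.008,-0.003,0.008],[-0.008,-0.003,0.008],[-0.008,-0.003,0.008],[-0.008,-0.003,0.008],[-0.008,-0.003,0.008],[-0.008,-0.003,0.008]],"dr":[[0,0,0],[0,0,0],[0,0,0],[0,0,0],[0,0,0],[0,0,0],[0,0,0],[0,0,0]],"fingers":[0.5,0.35,0.2,0,0,0,0,0]}' 115
python3 lid.py
```

```text
clock: 12.98
tcp_pos: [538.9, -137.3, 283.6]
orientation: [3.134, -0.52, 1.574]
force: [0.4, -1.9, 4.6]
finger_gap: 22.0
gripper_force: 114.8
[ 538.9 -137.3  283.6]
top blade y 36 [-58.  -58.  -23.6 -23.5] bar y [-77.9 -75.  -35.  -32.2] bar x [531.  548.6]
side blade y 50 [-63.4 -61.7 -22.9 -21.7] bar y [-96.3 -92.8 -30.4 -28.9] bar x [533.  552.2]
```

```bash
python3 -m pendant '{"offset":[[0.01,0,-0.017],[0.03,0,-0.052],[0.06,0,-0.104],[0.1,0,-0.173],[0.14,0,-0.242],[0.18,0,-0.312],[0.22,0,-0.381],[0.24,0,-0.416]],"dr":[[0,0,0],[0,0,0],[0,0,0],[0,0,0],[0,0,0],[0,0,0],[0,0,0],[0,0,0]],"fingers":[0,0,0,0,0,0,0,0]}' 115
cat >> h.py <<'E'
def tipR(yaw,a): return scoopR(yaw)@Ro.from_euler("y",a,degrees=True).as_matrix()
E
python3 - <<'E'
from h import *
for y in(110,130):
  for a in(0,30,75): print(y,a);rows(np.array([510,254,262.]),toolR(tipR(y,a),30,-1))
w=bot.capture("wrist")["image"];cv2.imwrite("pics/l2.png",w[...,::-1]);print(bot.observe()["qpos"].round(2))
E
```

```text
clock: 13.75
tcp_pos: [538.1, -136.4, 404.6]
orientation: [3.135, -0.52, 1.575]
force: [1.1, -0.9, -3.1]
finger_gap: 21.7
gripper_force: 114.3
110 0
tcp target [536.5 181.3 396. ] offset [1.085, -0.005, 0.662] dr [0.113, 0.003, -0.19] rows>= 7.6
110 30
tcp target [510.  254.  416.7] offset [1.379, -0.11, 0.734] dr [0.061, -0.327, -0.215] rows>= 9.4
110 75
tcp target [472.6 356.8 371.4] offset [1.646, -0.26, 1.095] dr [-0.028, -0.822, -0.236] rows>= 12.0
130 0
tcp target [559.7 194.7 396. ] offset [1.131, 0.088, 0.689] dr [0.224, 0.003, -0.383] rows>= 8.0
130 30
tcp target [510.  254.  416.7] offset [1.379, -0.11, 0.734] dr [0.119, -0.316, -0.432] rows>= 9.4
130 75
tcp target [439.7 337.8 371.4] offset [1.581, -0.392, 1.057] dr [-0.059, -0.794, -0.472] rows>= 11.6
[-0.48  0.25  0.29  1.86  0.46  1.02]
```

View pics/l2.png

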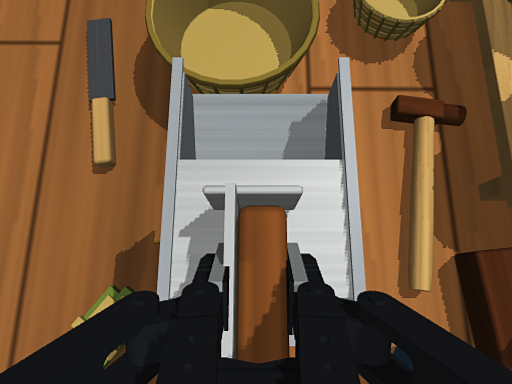

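The wrist view shows the bar and blade pinched at (250,270), the lid still back and the pan front open at (260,125). The basket is ahead.

```bash
python3 -m pendant '{"offset":[[0.03,0,0.02],[0.1,0,0.06],[0.2,0.01,0.12],[0.31,0.01,0.19],[0.42,0.01,0.26],[0.53,0.02,0.32],[0.64,0.02,0.39],[0.74,0.03,0.45]],"dr":[[0.01,0,-0.01],[0.02,0,-0.03],[0.04,0,-0.06],[0.05,0,-0.09],[0.07,0,-0.12],[0.09,0,-0.15],[0.1,0,-0.17],[0.12,0,-0.2]],"fingers":[0,0,0,0,0,0,0,0]}' 115
python3 - <<'E'
from h import *
rows(np.array([510,254,260.]),toolR(tipR(120,0),30,-1));print(bot.observe()["qpos"].round(2))
E
```

```text
clock: 14.47
tcp_pos: [544.4, 82.4, 394.9]
orientation: [-3.134, -0.523, 1.938]
force: [0.6, -0.5, -5.6]
finger_gap: 21.7
gripper_force: 115.0
tcp target [548.7 187.  394. ] offset [0.331, 0.168, 0.194] dr [0.045, 0.0, -0.086] rows>= 2.5
[-0.09  0.24  0.25  1.83  0.46  1.05]
```

```bash
python3 -m pendant '{"offset":[[0.1,0.05,0.06],[0.18,0.09,0.11],[0.25,0.13,0.15],[0.31,0.155,0.18],[0.331,0.168,0.194],[0.331,0.168,0.194]],"dr":[[0.01,0,-0.03],[0.02,0,-0.05],[0.03,0,-0.065],[0.04,0,-0.08],[0.045,0,-0.086],[0.045,0,-0.086]],"fingers":[0,0,0,0,0,0]}' 115
python3 - <<'E'
from h import *
for a in (10,20,30,40,50,55): print(a);rows(np.array([510,254,255.]),toolR(tipR(120,a),30,-1))
print(bot.observe()["qpos"].round(2))
E
```

```text
clock: 14.97
tcp_pos: [549.6, 186.4, 393.9]
orientation: [-3.141, -0.522, 2.094]
force: [0.7, -1.0, -6.5]
finger_gap: 21.7
gripper_force: 115.3
10
tcp target [536.5 208.2 400.4] offset [0.101, -0.002, 0.028] dr [-0.0, -0.11, -0.0] rows>= 1.4
20
tcp target [523.4 230.7 407.3] offset [0.205, -0.002, 0.056] dr [-0.0, -0.221, -0.0] rows>= 2.8
30
tcp target [510.  254.  409.7] offset [0.303, -0.002, 0.102] dr [-0.0, -0.332, -0.0] rows>= 4.2
40
tcp target [496.6 277.3 407.3] offset [0.391, -0.002, 0.163] dr [-0.0, -0.444, -0.0] rows>= 5.6
50
tcp target [483.5 299.8 400.4] offset [0.468, -0.002, 0.239] dr [-0.0, -0.555, -0.0] rows>= 7.0
55
tcp target [477.3 310.6 395.2] offset [0.501, -0.002, 0.282] dr [-0.0, -0.61, -0.0] rows>= 7.7
[0.1  0.31 0.33 1.83 0.47 1.09]
```

```bash
python3 -m pendant '{"offset":[[0.05,0,0.014],[0.101,-0.002,0.028],[0.155,-0.002,0.042],[0.205,-0.002,0.056],[0.255,-0.002,0.08],[0.303,-0.002,0.102],[0.35,-0.002,0.13],[0.391,-0.002,0.163]],"dr":[[0,-0.055,0],[0,-0.11,0],[0,-0.165,0],[0,-0.221,0],[0,-0.277,0],[0,-0.332,0],[0,-0.39,0],[0,-0.444,0]],"fingers":[0,0,0,0,0,0,0,0]}' 118
python3 - <<'E'
from h import *
for a in (50,60,70,78): print(a);rows(np.array([510,254,255.]),toolR(tipR(120,a),30,-1))
print(bot.observe()["qpos"].round(2))
for n in("side","wrist"): cv2.imwrite(f"pics/p_{n}.png",bot.capture(n)["image"][...,::-1])
E
```

```text
clock: 15.63
tcp_pos: [496.9, 274.9, 409.1]
orientation: [3.14, 0.179, 2.088]
force: [0.4, -0.3, -5.1]
finger_gap: 21.7
gripper_force: 118.0
50
tcp target [483.5 299.8 400.4] offset [0.117, 0.003, 0.014] dr [0.0, -0.109, -0.004] rows>= 1.4
60
tcp target [471.3 321.  389. ] offset [0.222, 0.002, 0.042] dr [-0.0, -0.22, -0.004] rows>= 2.8
70
tcp target [460.3 340.1 373.5] offset [0.32, 0.001, 0.087] dr [-0.001, -0.331, -0.004] rows>= 4.2
78
tcp target [452.5 353.6 358.5] offset [0.391, 0.001, 0.135] dr [-0.001, -0.42, -0.004] rows>= 5.3
[ 0.43  0.16  0.22  1.62 -0.18  1.48]
```

```bash
python3 -m pendant '{"offset":[[0.06,0,0.007],[0.117,0.002,0.014],[0.17,0.002,0.028],[0.222,0.002,0.042],[0.272,0.002,0.064],[0.32,0.001,0.087],[0.36,0.001,0.11],[0.391,0.001,0.135]],"dr":[[0,-0.055,0],[0,-0.109,-0.004],[0,-0.165,-0.004],[0,-0.22,-0.004],[0,-0.275,-0.004],[0,-0.331,-0.004],[0,-0.375,-0.004],[0,-0.42,-0.004]],"fingers":[0,0,0,0,0,0,0,0]}' 118
python3 -m pendant '{"offset":[[0,0,0],[0,0,0],[0,0,0],[0,0,0],[0,0,0],[0,0,0]],"dr":[[0,0,0],[0,0,0],[0,0,0],[0,0,0],[0,0,0],[0,0,0]],"fingers":[0,0,0,0,0,0]}' 118
python3 - <<'E'
from h import *
s=bot.capture("side");t=bot.capture("top")
print(bot.observe()["qpos"].round(2))
o=np.hstack([cv2.resize(s["image"][190:384,120:320],(400,388)),cv2.resize(t["image"][150:250,100:210],(400,364),interpolation=2)[:388] if 0 else cv2.resize(t["image"][150:250,100:203],(400,388),interpolation=2)])
cv2.imwrite("pics/p1.png",o[...,::-1])
E
```

```text
clock: 16.4
tcp_pos: [453.2, 353.5, 357.7]
orientation: [-3.137, 0.833, 2.096]
force: [-0.3, -0.6, -4.8]
finger_gap: 21.8
gripper_force: 118.0
clock: 16.9
tcp_pos: [453.6, 353.4, 360.3]
orientation: [3.138, 0.835, 2.092]
force: [0.2, 0.6, -4.8]
finger_gap: 21.6
gripper_force: 118.2
[ 0.73  0.3   0.2   1.69 -0.81  1.87]
```

View pics/p1.png

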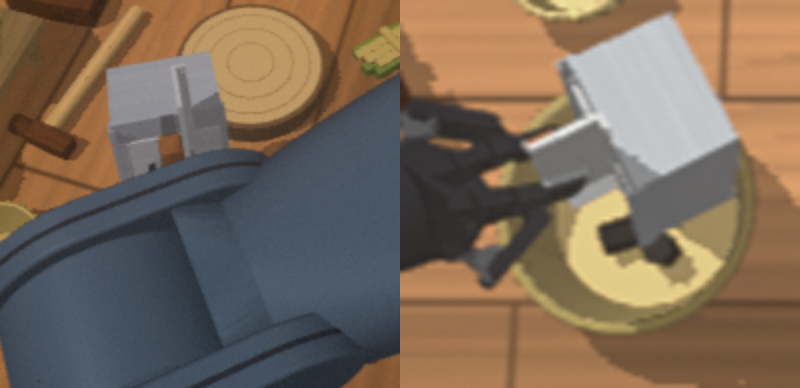

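The side half is blocked by the arm. In the top half the nose is over the basket and two dark briquettes lie inside at (620,237) and (660,245); the third is not seen yet. I'll shake a little and then look with the scoop out of the way.

```bash
python3 -m pendant '{"offset":[[0,0,0],[0.03,0,0],[0,0,0],[0.03,0,0],[0,0,0],[0.03,0,0],[0,0,0],[0,0,0]],"dr":[[0,-0.04,0],[0,0.02,0],[0,-0.04,0],[0,0.02,0],[0,-0.04,0],[0,0.02,0],[0,-0.02,0],[0,0,0]],"fingers":[0,0,0,0,0,0,0,0]}' 118
cat > cnt.py <<'E'
from h import *
for n in("top","side"):
    c=bot.capture(n);P=cloud(c);V=c["image"].max(2)
    d=(np.hypot(P[...,0]-509.5,P[...,1]-254)<88)&(P[...,2]<60)&(V<70)
    nn,l,st,ce=cv2.connectedComponentsWithStats(d.astype(np.uint8))
    print(n,[(int(st[i,4]),P[l==i].mean(0).round().tolist()) for i in range(1,nn) if st[i,4]>5])
E
python3 cnt.py
python3 - <<'E'
from h import *
for a in (60,45,30): print(a);rows(np.array([510,254,262.]),toolR(tipR(120,a),30,-1))
E
```

```text
clock: 17.67
tcp_pos: [453.3, 353.7, 359.6]
orientation: [-3.141, 0.84, 2.096]
force: [-1.2, 0.6, -4.5]
finger_gap: 21.5
gripper_force: 117.1
top [(39, [487.0, 274.0, 32.0]), (37, [474.0, 232.0, 36.0])]
side []
60
tcp target [471.3 321.  396. ] offset [-0.208, -0.003, 0.015] dr [0.001, 0.199, -0.0] rows>= 2.5
45
tcp target [490.  288.7 411.4] offset [-0.354, -0.003, 0.084] dr [0.001, 0.365, -0.0] rows>= 4.6
30
tcp target [510.  254.  416.7] offset [-0.477, -0.003, 0.188] dr [0.001, 0.532, 0.0] rows>= 6.7
```

```bash
python3 -m pendant '{"offset":[[-0.07,0,0.003],[-0.14,0,0.008],[-0.208,-0.002,0.015],[-0.26,-0.003,0.037],[-0.31,-0.003,0.06],[-0.354,-0.003,0.084],[-0.42,-0.003,0.136],[-0.477,-0.003,0.188]],"dr":[[0,0.066,0],[0,0.13,0],[0,0.199,0],[0,0.255,0],[0,0.31,0],[0,0.365,0],[0,0.45,0],[0.001,0.532,0]],"fingers":[0,0,0,0,0,0,0,0]}' 118
python3 cnt.py
python3 - <<'E'
from h import *
print(30);rows(np.array([520,140,270.]),toolR(tipR(105,20),30,-1))
print(0);rows(np.array([538,-58,230.]),toolR(tipR(90,0),30,-1))
E
```

```text
clock: 18.43
tcp_pos: [509.8, 253.4, 417.6]
orientation: [3.141, 0.012, 2.096]
force: [0.3, -0.3, -5.6]
finger_gap: 21.7
gripper_force: 116.9
top [(6, [503.0, 220.0, 28.0]), (49, [476.0, 234.0, 37.0])]
side [(6, [480.0, 284.0, 13.0])]
30
tcp target [527.  114.1 422.3] offset [-0.505, -0.217, -0.013] dr [-0.014, 0.122, 0.163] rows>= 3.3
0
tcp target [ 538.  -135.4  364. ] offset [-1.389, -0.672, 0.237] dr [-0.084, 0.337, 0.323] rows>= 9.4
```

```bash
python3 -m pendant '{"offset":[[-0.08,-0.03,0],[-0.17,-0.07,0],[-0.26,-0.11,0],[-0.35,-0.15,-0.01],[-0.43,-0.18,-0.01],[-0.505,-0.217,-0.013],[-0.505,-0.217,-0.013]],"dr":[[0,0.02,0.02],[0,0.04,0.05],[0,0.06,0.08],[-0.01,0.08,0.11],[-0.01,0.1,0.14],[-0.014,0.122,0.163],[-0.014,0.122,0.163]],"fingers":[0,0,0,0,0,0,0]}' 118
python3 cnt.py
python3 - <<'E'
from h import *
rows(np.array([538.8,-58.3,230.]),toolR(tipR(90,0),30,-1))
p,R=tcp();c=bot.capture("wrist");T=np.eye(4);T[:3,:3]=R;T[:3,3]=p;T=T@c["tool_from_camera"]
S=tipR(105,20);G=(cloud(c,T)-(p+R@[0,0,bot.pinch_z]))@S
V=c["image"].max(2);ok=(G[...,0]>40)&(G[...,0]<135)&(abs(G[...,1])<50)&(G[...,2]>-115)&(G[...,2]<-45)
print("pan px",ok.sum(),"dark",(ok&(V<70)).sum(),np.median(c["image"][ok],0))
E
```

```text
clock: 19.12
tcp_pos: [526.2, 115.0, 420.6]
orientation: [-3.138, -0.171, 1.833]
force: [1.1, -0.6, -6.2]
finger_gap: 21.6
gripper_force: 116.9
top []
side [(171, [515.0, 227.0, 26.0]), (335, [484.0, 260.0, 28.0])]
tcp target [ 538.8 -135.6  364. ] offset [-1.016, -0.217, 0.052] dr [-0.06, 0.221, 0.16] rows>= 6.2
pan px 11243 dark 669 [159. 166. 169.]
```

```bash
python3 - <<'E'
from h import *
c=bot.capture("side");P=cloud(c);V=c["image"].max(2)
d=((np.hypot(P[...,0]-509.5,P[...,1]-254)<88)&(P[...,2]<60)&(V<70)).astype(np.uint8)
for k in cv2.findContours(d,0,1)[0]:
    if cv2.contourArea(k)>40:
        m=np.zeros_like(d);cv2.drawContours(m,[k],-1,1,-1);print(cv2.contourArea(k),cv2.minAreaRect(k),cv2.minAreaRect(P[m>0][:,:2].astype(np.float32)),"solidity",cv2.contourArea(k)/cv2.contourArea(cv2.convexHull(k)))
p,R=tcp();c=bot.capture("wrist");T=np.eye(4);T[:3,:3]=R;T[:3,3]=p;T=T@c["tool_from_camera"]
S=tipR(105,20);G=(cloud(c,T)-(p+R@[0,0,bot.pinch_z]))@S
V=c["image"].max(2);k=(G[...,0]>40)&(G[...,0]<135)&(abs(G[...,1])<50)&(G[...,2]>-115)&(G[...,2]<-45)&(V<70)
nn,l,st,ce=cv2.connectedComponentsWithStats(k.astype(np.uint8))
for i in range(1,nn):
    if st[i,4]>20: print(st[i],G[l==i].mean(0).round(1),G[l==i].std(0).round(1),np.median(c["image"][l==i],0))
E
```

```text
290.5 ((227.83657836914062, 327.0707092285156), (16.001218795776367, 32.49630355834961), 32.905242919921875) ((487.91937255859375, 257.99310302734375), (65.87090301513672, 34.29804611206055), 78.99763488769531) solidity 0.7373096446700508
151.5 ((220.53843688964844, 309.8077087402344), (15.808956146240234, 11.094003677368164), 56.3099365234375) ((516.7675170898438, 225.13856506347656), (25.039161682128906, 30.850027084350586), 53.2848014831543) solidity 0.9588607594936709
[327  72  13  78 633] [103.3 -49.  -57.1] [13.2  0.2  8.4] [57. 60. 61.]
```

Three briquettes are in the basket: one single blob, and one 66x34 mm blob that is two touching. The dark patch in the pan is only a shaded side wall.

```bash
python3 -m pendant '{"offset":[[-0.1,-0.02,0],[-0.22,-0.05,0.01],[-0.34,-0.07,0.02],[-0.46,-0.1,0.02],[-0.58,-0.12,0.03],[-0.7,-0.15,0.03],[-0.82,-0.18,0.04],[-0.94,-0.2,0.05]],"dr":[[-0.006,0.022,0.016],[-0.012,0.045,0.032],[-0.02,0.07,0.05],[-0.027,0.1,0.07],[-0.035,0.13,0.094],[-0.043,0.16,0.115],[-0.05,0.19,0.137],[-0.06,0.221,0.16]],"fingers":[0,0,0,0,0,0,0,0]}' 118
python3 - <<'E'
from h import *
rows(np.array([538.8,-58.3,230.]),toolR(tipR(90,0),30,-1))
rows(np.array([538.8,-58.3,153.]),toolR(tipR(90,0),30,-1))
E
```

```text
clock: 20.03
tcp_pos: [538.5, -116.6, 367.0]
orientation: [3.141, -0.527, 1.573]
force: [0.0, -0.8, -4.0]
finger_gap: 21.6
gripper_force: 117.0
tcp target [ 538.8 -135.6  364. ] offset [-0.072, 0.001, -0.028] dr [0.0, -0.002, 0.001] rows>= 0.5
tcp target [ 538.8 -135.6  287. ] offset [-0.227, 0.001, 0.238] dr [0.0, -0.002, 0.001] rows>= 2.0
```

```bash
python3 -m pendant '{"offset":[[-0.05,0,-0.02],[-0.072,0.001,-0.028],[-0.092,0.001,0.007],[-0.112,0.001,0.04],[-0.112,0.001,0.04],[-0.112,0.001,0.04]],"dr":[[0,-0.002,0],[0,-0.002,0],[0,-0.002,0],[0,-0.002,0],[0,-0.002,0],[0,-0.002,0]],"fingers":[0,0,0,0,0,0]}' 118
cat > lev.py <<'E'
from h import *
p,R=tcp();g=p+R@[0,0,bot.pinch_z];print("grip",g.round(1))
c=bot.capture("side");P=cloud(c);hsv=cv2.cvtColor(c["image"],cv2.COLOR_RGB2HSV)
G=P-g
k=(hsv[...,1]<50)&(abs(G[...,0])<55)&(G[...,1]>-60)&(G[...,1]<140)&(G[...,2]>-120)&(G[...,2]<-25)
q=G[k];print(len(q),np.percentile(q,[1,5,50,95,99],axis=0).round(1).tolist())
# top edges of the two side walls & lid plane
m=q[(q[:,2]>-48)&(abs(q[:,0])<42)&(q[:,1]<60)];c0=np.median(m[:,2]);m=m[abs(m[:,2]-c0)<4]
A=np.c_[m[:,:2],np.ones(len(m))];print("lid plane slopes x,y",np.linalg.lstsq(A,m[:,2],rcond=None)[0].round(4),len(m))
w=P[(hsv[...,1]>90)&(abs(G[...,0])<16)&(abs(G[...,1])<50)&(abs(G[...,2]-10)<8)]-g
if len(w)>10: print("bar",len(w),np.percentile(w,[2,50,98],axis=0).round(1).tolist(),np.polyfit(w[:,1],w[:,2],1).round(4))
E
python3 lev.py
```

```text
clock: 20.53
tcp_pos: [538.5, -133.4, 343.5]
orientation: [-3.141, -0.526, 1.574]
force: [-0.8, 0.6, -5.1]
finger_gap: 21.7
gripper_force: 116.9
grip [538.2 -55.7 209.7]
2767 [[-49.5, -26.8, -112.3], [-47.6, -11.5, -110.2], [1.5, 63.6, -60.7], [50.0, 129.7, -29.5], [51.9, 134.2, -25.8]]
lid plane slopes x,y [ 1.70000e-03  7.77000e-02 -3.67674e+01] 435
bar 164 [[-7.1, -33.6, 3.9], [1.5, 2.6, 7.7], [10.6, 31.9, 11.2]] [0.0496 7.4999]
```

```bash
cat > lev2.py <<'E'
from h import *
p,R=tcp();c=bot.capture("wrist");T=np.eye(4);T[:3,:3]=R;T[:3,3]=p;T=T@c["tool_from_camera"]
g=p+R@[0,0,bot.pinch_z];G=cloud(c,T)-g;hsv=cv2.cvtColor(c["image"],cv2.COLOR_RGB2HSV);print("grip",g.round(1),"tilt",np.degrees(np.arctan2(R[1,2],-R[2,2])).round(2))
def fit(nm,k):
    q=G[k]
    for _ in range(4):
        co=np.linalg.lstsq(np.c_[q[:,:2],np.ones(len(q))],q[:,2],rcond=None)[0];r=q[:,2]-np.c_[q[:,:2],np.ones(len(q))]@co;q=q[abs(r)<max(1.5,1.5*r.std())]
    print(nm,len(q),"slope deg x,y",np.degrees(np.arctan(co[:2])).round(2),"z0",co[2].round(1),"y",np.percentile(q[:,1],[1,99]).round(1),"x",np.percentile(q[:,0],[1,99]).round(1))
fit("bar",(hsv[...,1]>90)&(abs(G[...,0]-2.5)<9)&(G[...,1]>5)&(G[...,1]<32)&(abs(G[...,2]-10)<6))
fit("lid",(hsv[...,1]<60)&(abs(G[...,0])<40)&(G[...,1]>42)&(G[...,1]<60)&(abs(G[...,2]+36)<8))
fit("wall",(hsv[...,1]<60)&(abs(abs(G[...,0])-50)<4)&(G[...,1]>42)&(G[...,1]<120)&(abs(G[...,2]+36)<12))
E
python3 lev2.py
```

```text
grip [538.5 -56.  210.4] tilt 30.14
bar 2824 slope deg x,y [0.15 3.92] z0 10.3 y [ 5.1 30. ] x [-6.2 11.1]
lid 3052 slope deg x,y [0.22 4.73] z0 -34.8 y [42.3 59.9] x [-39.5  39.5]
wall 1442 slope deg x,y [-1.34 -2.81] z0 -24.0 y [ 42.5 117. ] x [-49.5  53.9]
```

```bash
python3 - <<'E'
from h import *
rows(np.array([538.8,-58.3,190.]),toolR(tipR(90,4.3),30,-1))
E
```

```text
tcp target [ 538.8 -125.4  329.4] offset [-0.001, 0.0, 0.07] dr [0.0, -0.049, 0.002] rows>= 0.6
```

```bash
python3 -m pendant '{"offset":[[0,0,0.02],[0,0,0.05],[-0.001,0,0.07],[-0.001,0,0.07],[-0.001,0,0.07]],"dr":[[0,-0.015,0],[0,-0.035,0.001],[0,-0.049,0.002],[0,-0.049,0.002],[0,-0.049,0.002]],"fingers":[0,0,0,0,0]}' 118
python3 lev2.py
python3 - <<'E'
from h import *
rows(np.array([538.8,-58.3,153.]),toolR(tipR(90,4.3),30,-1))
rows(np.array([538.8,-58.3,149.]),toolR(tipR(90,4.3),30,-1))
E
```

```text
clock: 21.05
tcp_pos: [538.6, -126.1, 329.1]
orientation: [-3.141, -0.449, 1.569]
force: [0.7, -0.2, -4.5]
finger_gap: 21.9
gripper_force: 117.0
grip [538.6 -58.9 189.7] tilt 25.73
bar 2925 slope deg x,y [ 0.15 -0.53] z0 10.4 y [ 5.1 30.8] x [-6.4 11.2]
lid 3378 slope deg x,y [0.2  0.26] z0 -34.6 y [42.4 59.8] x [-39.3  39.5]
wall 2264 slope deg x,y [0.15 0.4 ] z0 -31.3 y [ 42.8 119.1] x [-49.3  53.9]
tcp target [ 538.8 -125.4  292.4] offset [-0.06, 0.0, 0.135] dr [0.0, -0.0, -0.001] rows>= 0.9
tcp target [ 538.8 -125.4  288.4] offset [-0.067, 0.0, 0.149] dr [0.0, -0.0, -0.001] rows>= 1.0
```

```bash
python3 -m pendant '{"offset":[[-0.02,0,0.045],[-0.04,0,0.09],[-0.055,0,0.125],[-0.06,0,0.136],[-0.06,0,0.136]],"dr":[[0,0,0],[0,0,0],[0,0,0],[0,0,0],[0,0,0]],"fingers":[0,0,0,0,0]}' 118
python3 -m pendant '{"offset":[[-0.002,0,0.005],[-0.004,0,0.009],[-0.004,0,0.009]],"dr":[[0,0,0],[0,0,0],[0,0,0]],"fingers":[0,0,0]}' 118
python3 -m pendant '{"offset":[[-0.002,0,0.005],[-0.002,0,0.005]],"dr":[[0,0,0],[0,0,0]],"fingers":[0,0]}' 118
```

```text
clock: 21.52
tcp_pos: [538.1, -125.3, 289.9]
orientation: [-3.137, -0.45, 1.566]
force: [-0.3, -0.9, -5.2]
finger_gap: 21.6
gripper_force: 116.9
clock: 21.77
tcp_pos: [538.9, -125.6, 289.5]
orientation: [-3.142, -0.448, 1.568]
force: [0.2, 0.3, -4.8]
finger_gap: 22.0
gripper_force: 116.9
clock: 21.93
tcp_pos: [539.0, -125.5, 289.0]
orientation: [3.14, -0.448, 1.569]
force: [0.1, 0.2, -2.5]
finger_gap: 21.7
gripper_force: 117.3
```

Contact is starting (−2.5 N). I'll go a touch further down, then check the level.

```bash
python3 -m pendant '{"offset":[[-0.002,0,0.005],[-0.002,0,0.005]],"dr":[[0,0,0],[0,0,0]],"fingers":[0,0]}' 118
python3 lev2.py
```

```text
clock: 22.1
tcp_pos: [539.1, -125.4, 288.8]
orientation: [3.139, -0.448, 1.569]
force: [0.4, -0.4, 4.1]
finger_gap: 22.1
gripper_force: 118.1
grip [539.6 -58.3 149.4] tilt 25.68
bar 2913 slope deg x,y [ 0.4  -0.62] z0 10.4 y [ 5.2 30.8] x [-6.3 11.2]
lid 3400 slope deg x,y [0.11 0.3 ] z0 -34.7 y [42.2 59.8] x [-39.4  39.4]
wall 2230 slope deg x,y [0.07 0.25] z0 -31.2 y [ 42.7 118.9] x [-49.2  53.9]
```

Release slowly, then back out along the tool axis.

```bash
python3 -m pendant '{"offset":[[0.001,0,-0.002],[0.001,0,-0.002],[0.001,0,-0.002],[0.001,0,-0.002],[0,0,-0.03],[0,0,-0.1],[0,0,-0.2],[0,0,-0.32]],"dr":[[0,0,0],[0,0,0],[0,0,0],[0,0,0],[0,0,0],[0,0,0],[0,0,0],[0,0,0]],"fingers":[0.4,0.55,0.65,0.7,0.7,0.7,0.7,0.7]}' 118
python3 - <<'E'
from h import *
p,R=tcp();c=bot.capture("wrist");T=np.eye(4);T[:3,:3]=R;T[:3,3]=p;T=T@c["tool_from_camera"]
P=cloud(c,T);hsv=cv2.cvtColor(c["image"],cv2.COLOR_RGB2HSV)
k=(abs(P[...,2]-159)<6)&(abs(P[...,0]-539)<30)&(abs(P[...,1]+60)<60)&(hsv[...,1]>90);q=P[k]
print("bar",len(q),np.percentile(q,[2,50,98],axis=0).round(1).tolist(),"slope",np.degrees(np.polyfit(q[:,1],q[:,2],1)[0]).round(2))
k=(abs(P[...,2]-114)<8)&(abs(P[...,0]-539)<40)&(P[...,1]>-15)&(P[...,1]<2)&(hsv[...,1]<60);q=P[k];co=np.linalg.lstsq(np.c_[q[:,:2],np.ones(len(q))],q[:,2],rcond=None)[0];print("lid",len(q),np.degrees(co[:2]).round(2))
E
python3 cnt.py
```

```text
clock: 22.82
tcp_pos: [538.3, -159.8, 358.2]
orientation: [-3.138, -0.451, 1.568]
force: [-0.3, -0.2, 0.8]
finger_gap: 60.0
gripper_force: 0.0
bar 3655 [[533.3, -94.5, 156.2], [542.8, -63.4, 159.4], [552.3, -29.4, 160.8]] slope 0.27
lid 1457 [-0.    0.05]
top [(22, [510.0, 217.0, 29.0]), (46, [487.0, 267.0, 30.0]), (12, [473.0, 227.0, 32.0])]
side [(174, [515.0, 227.0, 26.0]), (340, [484.0, 260.0, 28.0])]
```

```bash
python3 -m pendant '{"offset":[[0,0,-0.06],[0,0,-0.14],[0,0,-0.22],[0,0,-0.26],[0,0,-0.26],[0,0,-0.26]],"dr":[[0,0,0],[0,0,0],[0,0,0],[0,0,0],[0,0,0],[0,0,0]],"fingers":[0.7,0.7,0.7,0.7,0.7,0.7]}'
python3 - <<'E'
from h import *
a=np.load("top0.npz");c=bot.capture("top")
for n,x in(("before",a),("now",c)):
    P=cloud(x);q=P[(np.hypot(P[...,0]-509.5,P[...,1]-254)<125)&(P[...,2]>60)&(P[...,2]<90)]
    print(n,np.round(cv2.minEnclosingCircle(q[:,:2].astype(np.float32))[0],1))
print(bot.observe()["joint_vel"].round(3));print(bot.hand_in())
E
```

```text
clock: 23.47
tcp_pos: [538.8, -188.2, 416.9]
orientation: [-3.141, -0.449, 1.568]
force: [-0.3, 0.3, 0.2]
finger_gap: 59.6
gripper_force: 0.0
before [508.2 252.8]
now [508.  252.7]
[ 0.006  0.001 -0.02  -0.001 -0.003 -0.001]
the job is handed in; nothing more can be done
None
```

The job is handed in at about 23.5 s on the robot clock: all three briquettes measure as inside the large basket (one alone, two touching), the empty scoop stands level on the log slice with the gripper clear, and the basket has not moved, though I did not re-measure the other bystander objects.

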